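# Pack the pastel case and lock it

### The arm

A 7-joint arm with a two-finger parallel gripper is mounted at the origin on the work surface. World frame = base frame: x ahead of the robot, y to its left, z up, the work surface at z = 0. Lengths are in mm, angles in rad, forces in N, time in s.
With the tool pointing down it reaches from about 400 to 850 mm from the base axis. Payload 4.5 kg.
Tool frame: the origin (TCP) lies on the centre line of the jaws, within the pads' length; the fingertips stand 11 mm ahead of it and the grasp point (between the pads) lies 8 mm behind it; z points along the fingers, y is the line along which they close (so a half turn about z gives the same grasp; the last joint's range is limited). The gripper opens to 88 mm and grips with 3 to 60 N. Pads are 18 mm wide; open, the fingers measure 123 mm over their backs; the gripper's body (75 mm by 187 mm) begins 45 mm behind the grasp point.
Start: joints at [1.246, 0.689, -0.195, 1.565, 0.157, 0.902, -0.215], TCP at [219.499, -585.212, 249.743] pointing down, gripper open.
Joint ranges: [-3.01, 3.01], [-0.46, 2.08], [-1.47, 1.51], [0.13, 2.56], [-1, 4.14], [0.04, 2.09], [-2.66, 2.66]. Speed limits (rad/s): [2.57, 2.57, 3.14, 3.14, 3.14, 3.14, 3.14].

### API

Orientations are given as a rotation vector (axis times angle).
In Python, from rig import manip gives the robot as it stands.
- The arm moves only by the tool carry_out, never from a script. Its argument "series" is a list of rows, each a list of 7 numbers: the shift along the tool's x, y, z in mm, then the turn, a rotation vector about the tool's x, y, z in rad, then the closure, from 0 (fully open) to 1 (shut). A call has 1 to 20 rows; each row shifts and turns the commanded pose from where the row before left it, along the tool's axes as they then stand; what a row does not reach is not made up. A row lasts 1/8 s, in which the tool goes at most 62.5 mm and 10.7 degrees, less where a joint would pass 70% of its speed; a pose out of reach is approached as far as the arm can. A call with a gripper value outside its range is refused whole. The fingers move at their own pace and stop on an object; "newtons" is the grip in N (left out, the last holds). Time passes only in rows, so rows that do not move let the fingers close. It gives the time, the measured TCP pose, the force, the opening and the grip force at its end, in the units of the state.
- manip.observe(): the state, without advancing time (a new reading comes with each control period).
- manip.get_image(name): name is "scene" or "top"; returns a dict with "image" (384x512x3 uint8, red, green, blue), "depth" (384x512 float32, mm along the optical axis (not along the pixel's ray), 0 where there is no reading), "fovy" (degrees; the focal length in pixels is half the picture's height over the tangent of half this angle, whatever the lens; pixels are square), "cx", "cy" (the principal point, pixels), "k1" (the pictures are not rectified: a ray, as slopes to the right and down, at radius r is drawn at 1 + k1 r^2 times it, then the intrinsics apply), "xyz" and "attitude" of the camera in the world. Camera axes: x right, y up, looking along -z (the intrinsics and any distortion apply to the point x, -y, -z); pixel columns grow to the right and rows downward; lengths in mm; the calibration is good to about 2 mm. A picture is of the moment at which its call begins.
- manip.hand_in(): hands the job in; it is judged then, once.
The state is a dict: "time_s": time; "joint_positions": joint angles; "joint_velocities": joint speeds; "effort": joint torques, N m; "eef_pos": TCP position; "eef_rot": TCP orientation; "ft_force": force on the tool from outside, world axes, zero at the start; "ft_torque": the same for the moment, N m; "grip_width": finger opening in mm; "grasp_force": force on a finger pad.
Only numpy, scipy, OpenCV 4.12 (cv2) and the standard library are available. Lean on these libraries where they do the work, as an engineer would, in place of code of your own. Each camera call takes 0.05 s, during which the arm holds its last target. There are 200 camera calls.

### The job

Pack up the pastel sticks: draw the keeper bolt on the wooden case back towards the front of the case, swing the turn latch off the lid and open the lid until it stands up. Lay every chunky square pastel stick from the table flat on the floor of the tray, none on top of another, then close the lid and press it down fully home, swing the latch right back over it and push the keeper bolt fully back in. Leave the can, the jar and the other odds and ends where they are.

Things in the scene. Friction and masses are not known exactly. Their poses are not given: they have to be found in the camera images.
- case: Wooden pastel case, fixed to the table, 230 (x) x 290 (y) x 55 mm high plus lid; origin on the table; its +x points away from its front. The part x from -120 to -20 mm is a solid deck (top at 55 mm) with the latch and keeper on it; behind it, x from -20 to +110 mm, is the tray under the lid. All coordinates below called 'case frame' are from this origin along its axes.
- tray (a point): Centre of the tray's floor, at (45, 0, 6) mm in the case frame, same axes. The tray is 114 (x) x 274 (y) mm inside and 49 mm deep, walls 8 mm.
- keeper (a joint): Keeper bolt: 0 = pushed in (blocks the latch's tail), 0.026 m = drawn fully back towards the case's front (-x of the case). Slides with about 1.5 N and stays where left. From 0.022 on, the latch is free to turn. It has to be drawn back for the latch to turn either way.
- keeper_post (a point): Middle of the upright round steel post on the keeper bolt, 12 mm diameter, pinchable from 79 to 115 mm above the table; this point at 97 mm. With the bolt in it is at (-88, -42.5, 97) mm in the case frame; it moves to -x with the bolt.
- latch (a joint): Turn latch: flat brass bar turning on the deck. 0 = closed, bar along the case's +x over the lid's near edge; grows clockwise from above to 1.5 rad = open, bar along the case's -y. Clear of the lid above 1.15. Stiff by 0.03 N m, stays where left. Its tail is blocked by the keeper, which goes in only with the latch within 0.1 rad of closed. The bar clears the shut lid by 2 mm: it cannot swing over a lid not down.
- latch_pivot (a point): Latch pin on the top of the deck, at (-55, -60, 55) mm in the case frame.
- latch_post (a point): Middle of the upright round steel post on the latch bar, 30 mm from the pin, 12 mm diameter, pinchable from 77 to 115 mm above the table; this point at 97 mm.
- lid (a joint): Lid angle: 0 = shut, 1.7 rad = fully open (leaning just beyond upright). The hinge is stiff (0.5 N m): the lid stays at any angle and does not fall, so it must be brought or pressed down all the way (about 3 N at its near edge, 5 N to raise it). Standing open, lid and knob reach 235 mm above the table: pass over them higher.
- hinge (a point): Middle of the lid's hinge line at the tray's far top edge, at (110, 0, 55) mm in the case frame; the hinge line runs along the case's y. The lid is a 130 (x) x 290 (y) x 12 mm wooden panel whose underside is level with this line when shut.
- lid_knob (a point): Centre of the lid's wooden disc knob, in front of the lid's near edge: a disc of 36 mm diameter whose axis runs along the case's y, 24 mm wide between its flat ends; pinched by these ends it turns in the grip while the lid swings. With the lid shut it is at (-45, 50, 85) mm in the case frame, that is 155 mm before and 30 mm above the hinge line; it goes up and over with the lid. The deck is 12 mm below the disc.
- lid_edge (a point): Point on the lid's top face in the middle, 10 mm from its near edge: the place to press. With the lid shut at (-10, 0, 67) mm in the case frame.
- stick0_c (a point): A chunky square pastel stick, 60 x 28 x 28 mm, 0.06 kg, dull brown with a paper sleeve; its centre. x runs along its length. It lies on the table at the start. May be absent.
- stick1_c (a point): A chunky square pastel stick, 60 x 28 x 28 mm, 0.06 kg, dull brown with a paper sleeve; its centre. x runs along its length. It lies on the table at the start. May be absent.
- stick2_c (a point): A chunky square pastel stick, 60 x 28 x 28 mm, 0.06 kg, dull brown with a paper sleeve; its centre. x runs along its length. It lies on the table at the start. May be absent.
- stick3_c (a point): A chunky square pastel stick, 60 x 28 x 28 mm, 0.06 kg, dull brown with a paper sleeve; its centre. x runs along its length. It lies on the table at the start. May be absent.
- can_c (a point): Aluminium spray can with a white cap, 52 mm diameter, 165 mm tall; point at 80 mm up. Not to be moved.
- jar_c (a point): White jar with brushes, 70 mm diameter, 185 mm tall; point at 45 mm up. Not to be moved.
- eraser_c (a point): Grey eraser, 45 x 30 x 14 mm; its centre. Not to be moved.
- sanding_c (a point): Flat wooden sanding paddle, 110 x 30 x 10 mm; its centre. Not to be moved.
- stub0_c (a point): Worn pastel stub, 34 x 14 x 13 mm; its centre. Not to be moved.
- stub1_c (a point): Worn pastel stub, 34 x 14 x 13 mm; its centre. Not to be moved.
- stub2_c (a point): Worn pastel stub, 34 x 14 x 13 mm; its centre. Not to be moved.

How it is judged (in metres and radians):
On the way, in this order (a step that is already met when the one before it is completed fails the run):
1. the keeper bolt is drawn back, the latch still closed (value of joint keeper above 0.021 m and value of joint latch below 0.3 rad), for 0.1 s.
2. the latch is swung clear of the lid (value of joint latch above 1.15 rad), for 0.1 s.
3. the lid stands open (value of joint lid above 1.3 rad), for 0.2 s.
4. every stick lies on the tray's floor, the lid still open (x of stick0_c in the frame of tray between -0.057 and 0.057 m and y of stick0_c in the frame of tray between -0.137 and 0.137 m and z of stick0_c in the frame of tray between 0.005 and 0.025 m and x of stick1_c in the frame of tray between -0.057 and 0.057 m and y of stick1_c in the frame of tray between -0.137 and 0.137 m and z of stick1_c in the frame of tray between 0.005 and 0.025 m and x of stick2_c in the frame of tray between -0.057 and 0.057 m and y of stick2_c in the frame of tray between -0.137 and 0.137 m and z of stick2_c in the frame of tray between 0.005 and 0.025 m and x of stick3_c in the frame of tray between -0.057 and 0.057 m and y of stick3_c in the frame of tray between -0.137 and 0.137 m and z of stick3_c in the frame of tray between 0.005 and 0.025 m and value of joint lid above 1 rad), for 0.2 s.
5. the lid is pressed fully home (value of joint lid below 0.015 rad), for 0.2 s.
6. the latch is back over the lid (value of joint latch below 0.15 rad and value of joint lid below 0.02 rad), for 0.1 s.
7. the keeper bolt is pushed back in (value of joint keeper below 0.005 m and value of joint latch below 0.15 rad), for 0.2 s.
At the end, for the whole second after the job is handed in: Every stick present lies at rest on the tray's floor (centre within the tray, less than 25 mm above the floor), the lid is shut to within 0.02 rad, the latch closed to within 0.15 rad and the keeper bolt in to within 5 mm (all of step 7 and x of stick0_c in the frame of tray between -0.057 and 0.057 m and y of stick0_c in the frame of tray between -0.137 and 0.137 m and z of stick0_c in the frame of tray between 0.005 and 0.025 m and x of stick1_c in the frame of tray between -0.057 and 0.057 m and y of stick1_c in the frame of tray between -0.137 and 0.137 m and z of stick1_c in the frame of tray between 0.005 and 0.025 m and x of stick2_c in the frame of tray between -0.057 and 0.057 m and y of stick2_c in the frame of tray between -0.137 and 0.137 m and z of stick2_c in the frame of tray between 0.005 and 0.025 m and x of stick3_c in the frame of tray between -0.057 and 0.057 m and y of stick3_c in the frame of tray between -0.137 and 0.137 m and z of stick3_c in the frame of tray between 0.005 and 0.025 m and value of joint lid below 0.02 rad and linear speed of each of stick0, stick1, stick2, stick3 below 0.02 m/s); the robot touches nothing.
It fails at once if an article that was to be left alone is moved more than 3 cm (distance of any of can_c, jar_c, eraser_c, sanding_c, stub0_c, stub1_c, stub2_c from where it was at the start of the episode above 0.03 m).
Of stick0, stick1, stick2, stick3 only 2 to 4 are there at a start; the rules pass over those that are not, and their reading is None.
At some moment in a run one of stick0, stick1, stick2, stick3 may be knocked a few centimetres aside while the robot is not near it.
Once in a run the grip may slacken for a moment while it holds something.
It also fails if it takes over 210 s, if anything falls off the work surface, if the arm or the gripper's body presses on something with over 40 N, if the wrist force passes 120 N, or if a joint passes its speed limit or range.

## Working session

There is one attempt and no reset: what is moved stays moved. The work goes in short steps, Python scripts to look and compute and a tool call to move; the robot and the scene stay as the last step left them, time stands still between calls to the robot, and variables do not carry over. Pictures are saved under pics/ and viewed, at most 14 in all, crops included, and the job is handed in when it is done.

Besides the shell and the picture viewer there is one more tool, called after "Call:" as a command line: name --pt "numbers of a row" for each row, then --argument value for the rest. carry_out: Moves the arm, as the interface text tells. Its arguments: {"type":"object","properties":{"series":{"type":"array"},"newtons":{"type":"number"}},"required":["series"]}

```bash
mkdir -p pics; cat > h.py <<'E'
import numpy as np, cv2
from scipy.spatial.transform import Rotation as R
from rig import manip
def att(a):
    a=np.array(a,float)
    return a if a.shape==(3,3) else (R.from_rotvec(a).as_matrix() if a.size==3 else R.from_quat(a).as_matrix())
def snap(name,fn=None):
    d=manip.get_image(name)
    if fn: cv2.imwrite('pics/'+fn,d['image'][:,:,::-1]); np.savez('/tmp/'+fn+'.npz',**{k:d[k] for k in d})
    return d
def load(fn):
    z=np.load('/tmp/'+fn+'.npz'); return {k:z[k] for k in z}
def rays(d,uv):
    f=192/np.tan(np.radians(float(d['fovy']))/2)
    K=np.array([[f,0,float(d['cx'])],[0,f,float(d['cy'])],[0,0,1]])
    uv=np.atleast_2d(np.array(uv,float))
    p=(uv-[float(d['cx']),float(d['cy'])])/f
    q=p.copy()
    for _ in range(20): q=p/(1+float(d['k1'])*(q**2).sum(1,keepdims=True))
    return np.c_[q[:,0],-q[:,1],-np.ones(len(q))]@att(d['attitude']).T
def atz(d,uv,z):
    r=rays(d,uv);o=np.array(d['xyz'],float)
    return o+r*((z-o[2])/r[:,2])[:,None]
def atd(d,uv):
    r=rays(d,uv);uv=np.atleast_2d(np.array(uv)).round().astype(int)
    return np.array(d['xyz'],float)+r*d['depth'][uv[:,1],uv[:,0]][:,None]
def proj(d,P):
    f=192/np.tan(np.radians(float(d['fovy']))/2)
    c=(np.atleast_2d(P)-np.array(d['xyz'],float))@att(d['attitude'])
    s=np.c_[c[:,0],-c[:,1]]/-c[:,2:]
    s=s*(1+float(d['k1'])*(s**2).sum(1,keepdims=True))
    return s*f+[float(d['cx']),float(d['cy'])]
E
python3 - <<'E'
from h import *
for n in('top','scene'):
    d=snap(n,n+'0.png');print(n,d['fovy'],d['cx'],d['cy'],d['k1'],d['xyz'],d['attitude'])
s=manip.observe();print(s)
E
```

```text
top 43.67755905996712 255.98028817836504 191.3812535500371 -0.02841533672724147 [ 326.32986403  -17.10018316 1431.98526442] [ 0.14314446 -0.11530595 -1.55570293]
scene 46.38400442230116 254.9100103731845 187.13841892539224 -0.15727227098350707 [1107.84222051  880.92177807  906.60782126] [0.32184698 1.15205098 2.37471609]
{'time_s': 0.1, 'joint_positions': array([ 1.24578443,  0.68990367, -0.19451132,  1.56620966,  0.15727881,
        0.90249768, -0.2150814 ]), 'joint_velocities': array([ 0.00051853, -0.00255008, -0.00075737, -0.00205055, -0.00084268,
       -0.00027562, -0.00181283]), 'effort': array([-2.13558014e-03, -5.28497565e+01, -1.27107315e+00, -1.53836507e+01,
       -5.25300473e-02,  1.95743654e-03,  2.48822607e-05]), 'eef_pos': array([ 219.24937385, -584.70897413,  248.99586395]), 'eef_rot': array([-3.08959281e+00, -5.60429528e-01,  6.20147278e-04]), 'ft_force': array([ 0.58180869, -0.25798469, -0.11345787]), 'ft_torque': array([0.01704242, 0.01430457, 0.04042662]), 'grasp_force': 0.0, 'grip_width': 88.3744298610995}
```

View pics/top0.png

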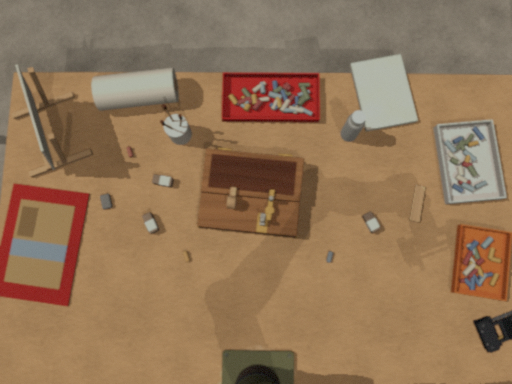

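View pics/scene0.png

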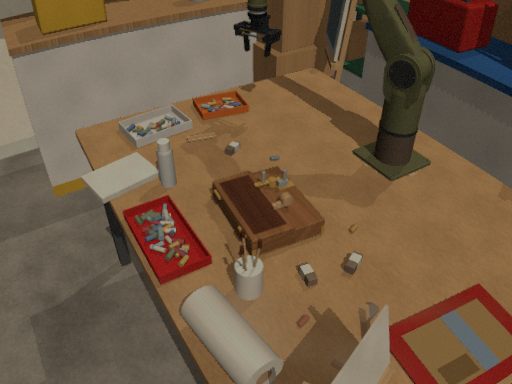

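The top view shows the case around (250,193), with keeper and latch posts near (263,218) and (270,197) and the knob at (233,197). There are three sticks, at (163,181), (151,223) and (372,223). The eraser is at (106,201), and the stubs at (130,152), (187,256) and (330,256). I'll enlarge these areas.

```bash
python3 - <<'E'
from h import *
a=cv2.imread('pics/top0.png')
c=cv2.resize(a[140:245,190:310],None,fx=5,fy=5,interpolation=cv2.INTER_CUBIC)
cv2.imwrite('pics/c1.png',c)
s=[cv2.resize(a[y-20:y+20,x-20:x+20],(390,390),interpolation=cv2.INTER_CUBIC)[:290*2] for x,y in((163,181),(151,223))]
t=[cv2.resize(a[y-20:y+20,x-20:x+20],(260,260),interpolation=cv2.INTER_CUBIC) for x,y in((163,181),(151,223),(372,223))]
cv2.imwrite('pics/c2.png',np.hstack(t))
d=load('top0.png')
print(atd(d,[(163,181),(151,223),(372,223),(106,201),(178,135),(353,130),(250,190)]).round())
E
```

```text
[[ 589.  289.   26.]
 [ 462.  318.   29.]
 [ 469. -332.   27.]
 [ 528.  462.   14.]
 [ 714.  237.   89.]
 [ 724. -265.  119.]
 [ 557.   26.   66.]]
```

View pics/c1.png

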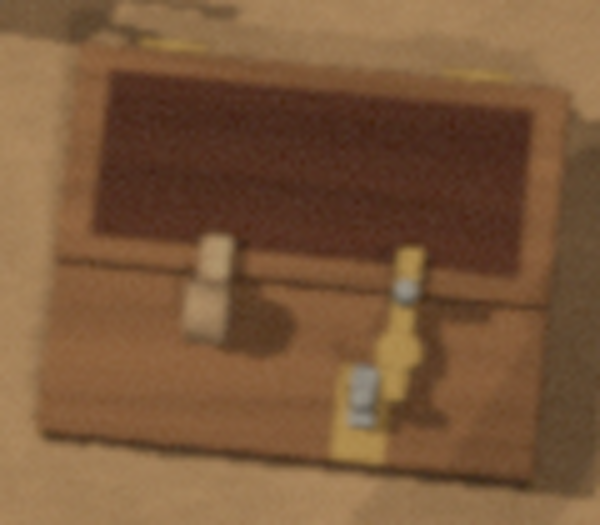

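View pics/c2.png

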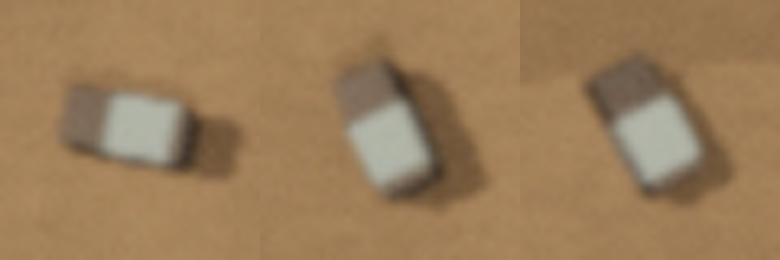

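```bash
cat >> h.py <<'E'
def fit(P,Q):  # case xy P -> world xy Q
    P=np.array(P,float);Q=np.array(Q,float)[:,:2]
    p=P-P.mean(0);q=Q-Q.mean(0)
    a=np.arctan2((p[:,0]*q[:,1]-p[:,1]*q[:,0]).sum(),(p*q).sum())
    M=np.array([[np.cos(a),-np.sin(a)],[np.sin(a),np.cos(a)]])
    t=Q.mean(0)-M@P.mean(0);return a,t,(P@M.T+t-Q)
E
python3 - <<'E'
from h import *
d=load('top0.png')
c1=lambda x,y:((x+.5)/5-.5+190,(y+.5)/5-.5+140)
A=[((58,260),(-20,145),67),((545,305),(-20,-145),67),((85,45),(110,145),67),((568,90),(110,-145),67),((40,432),(-120,145),55),((530,480),(-120,-145),55)]
Q=[atz(d,c1(*a),z)[0] for a,_,z in A];P=[p for _,p,_ in A]
a,t,e=fit(P,Q);print(a,t,e.round(1))
M=np.array([[np.cos(a),-np.sin(a)],[np.sin(a),np.cos(a)]])
for n,p,z in(('keep',(-88,-42.5),115),('latch',(-25,-60),115),('knob',(-45,50),103),('pivot',(-55,-60),60)):
    w=M@p+t;uv=proj(d,[*w,z])[0];print(n,w.round(1),((uv-[190,140]+.5)*5).round())
S=[((163,181),0,(65,117),(183,133)),((151,223),260,(362,74),(412,180)),((372,223),520,(615,72),(675,172))]
for c,o,p,q in S:
    g=lambda v:((v[0]-o)/6.5-.5+c[0]-20+.1,v[1]/6.5-.5+c[1]-20+.1)
    w=atz(d,[g(p),g(q)],28);v=w[1]-w[0];print(w.mean(0).round(1),np.linalg.norm(v).round(),np.arctan2(v[1],v[0]).round(3))
print(R.from_rotvec(manip.observe()['eef_rot']).as_matrix().round(3))
# tall objects: depth points
uv=np.mgrid[0:512,0:384].reshape(2,-1).T
W=atd(d,uv)
m=(W[:,2]>16)&(W[:,2]<45)&(W[:,0]>350)&(W[:,0]<900)&(abs(W[:,1])<600)
im=np.zeros((384,512),np.uint8);im[uv[m][:,1],uv[m][:,0]]=1
n,l,st,ce=cv2.connectedComponentsWithStats(im)
for i in range(1,n):
    if st[i,4]>25:
        k=l[uv[:,1],uv[:,0]]==i;print(ce[i].round(),st[i,4],W[k].mean(0).round())
E
```

```text
-0.08787608488348649 [558.72720778  24.14188757] [[ 0.5  3.1]
 [-1.5 -4.3]
 [ 1.7  3.5]
 [ 1.  -2. ]
 [-0.4  3. ]
 [-1.4 -3.4]]
keep [467.3 -10.5] [364. 399.]
latch [528.6 -33.4] [406. 290.]
knob [518.3  77.9] [207. 309.]
pivot [498.7 -30.8] [400. 355.]
[592.1 292.5  28. ] 55.0 -1.697
[464.6 321.1  28. ] 54.0 -2.658
[ 473.9 -328.7   28. ] 52.0 -2.62
[[ 0.936  0.351 -0.001]
 [ 0.351 -0.936  0.001]
 [-0.    -0.002 -1.   ]]
[271. 114.] 361 [801. -34.  27.]
[259.  88.] 61 [886.   4.  21.]
[288.  98.] 724 [853. -85.  21.]
[386. 105.] 1937 [ 835. -387.   21.]
[247. 100.] 329 [847.  42.  22.]
[444. 161.] 391 [ 659. -553.   29.]
[183. 139.] 70 [719. 232.  30.]
[346. 136.] 48 [ 730. -262.   31.]
[452. 152.] 138 [ 689. -582.   21.]
[ 75. 157.] 39 [664. 565.  18.]
[458. 174.] 39 [ 620. -595.   22.]
[162. 180.] 197 [592. 291.  27.]
[457. 187.] 47 [ 581. -590.   21.]
[371. 222.] 213 [ 473. -329.   28.]
[150. 223.] 210 [463. 321.  27.]
[458. 244.] 142 [ 411. -583.   26.]
```

```bash
python3 - <<'E'
from h import *
a=cv2.imread('pics/scene0.png')
cv2.imwrite('pics/c3.png',cv2.resize(a[155:255,200:330],None,fx=6,fy=6,interpolation=cv2.INTER_CUBIC))
d=load('scene0.png')
an,t=-.0879,np.array([558.7,24.1])
M=np.array([[np.cos(an),-np.sin(an)],[np.sin(an),np.cos(an)]])
for n,p,z in(('keep',(-88,-42.5),115),('keepb',(-88,-42.5),79),('latch',(-25,-60),115),('latchb',(-25,-60),77),('knob',(-45,50),85),('nearL',(-20,145),67),('farL',(110,145),67),('farR',(110,-145),67),('frontL',(-120,145),55)):
    uv=proj(d,[*(M@p+t),z])[0];print(n,((uv-[200,155]+.5)*6).round())
E
```

```text
keep [511.  88.]
keepb [508. 145.]
latch [384. 102.]
latchb [383. 162.]
knob [523. 264.]
nearL [574. 429.]
farL [317. 517.]
farR [ 74. 156.]
frontL [756. 384.]
```

View pics/c3.png

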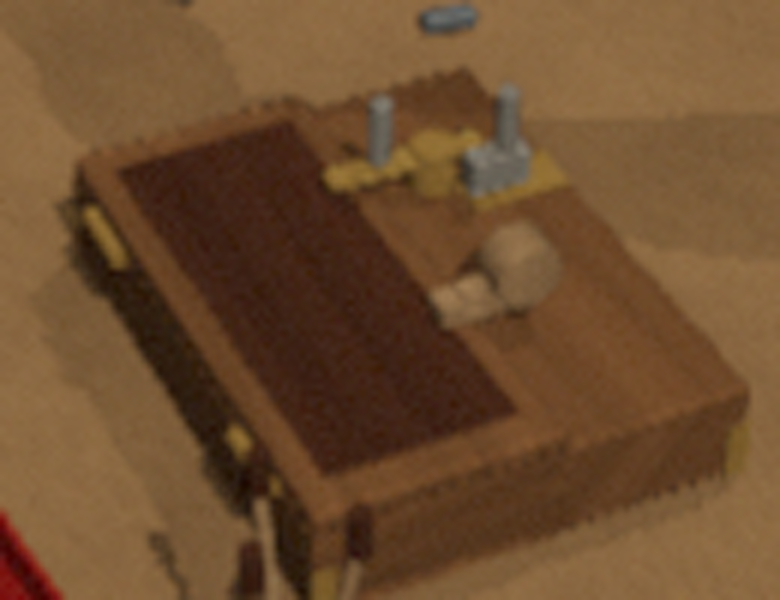

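The predicted post positions match the scene view: keeper post top at (508,88), latch post top at (380,98), knob at (523,264). I'll align the tool with the case axes and move above the keeper post.

Call:
carry_out --pt "0 0 0 0 0 0.149 0" --pt "0 0 0 0 0 0.149 0" --pt "0 0 0 0 0 0.149 0.2" --pt "16.4 -49.5 5.5 0 0 0 0.4" --pt "16.4 -49.5 5.5 0 0 0 0.4" --pt "16.4 -49.5 5.5 0 0 0 0.4" --pt "16.4 -49.5 5.5 0 0 0 0.4" --pt "16.4 -49.5 5.5 0 0 0 0.4" --pt "16.4 -49.5 5.5 0 0 0 0.4" --pt "16.4 -49.5 5.5 0 0 0 0.4" --pt "16.4 -49.5 5.5 0 0 0 0.4" --pt "16.4 -49.5 5.5 0 0 0 0.4" --pt "16.4 -49.5 5.5 0 0 0 0.4" --pt "16.4 -49.5 5.5 0 0 0 0.4" --pt "16.4 -49.5 5.5 0 0 0 0.4" --pt "0 0 0 0 0 0 0.4" --pt "0 0 0 0 0 0 0.4" --newtons 20

```text
time_s: 2.22
eef_pos: [467.3, -11.3, 183.5]
eef_rot: [3.138, -0.139, -0.002]
ft_force: [-0.0, -0.6, -0.2]
grip_width: 53.0
grasp_force: 0.0
```

```bash
cat >> h.py <<'E'
AN,T=-.0879,np.array([558.7,24.1])
MC=np.array([[np.cos(AN),-np.sin(AN)],[np.sin(AN),np.cos(AN)]])
def st():
    s=manip.observe();X=R.from_rotvec(s['eef_rot']).as_matrix()
    print('t',round(s['time_s'],2),'case xyz',np.r_[(s['eef_pos'][:2]-T)@MC,s['eef_pos'][2]].round(1),'world',s['eef_pos'].round(1),'yaw rel case',round(np.arctan2(X[1,0],X[0,0])-AN,3),'tilt',X[:2,2].round(3),'w',round(s['grip_width'],1),'gf',round(s['grasp_force'],1),'ft',s['ft_force'].round(1),'j7',s['joint_positions'][[0,6]].round(2))
E
python3 -c "
from h import *
st()"
```

```text
t 2.23 case xyz [-87.9 -43.3 183.5] world [467.3 -11.3 183.5] yaw rel case -0.0 tilt [-0.001 -0.001] w 53.0 gf 0.0 ft [-0.  -0.6 -0.2] j7 [-0.12 -1.64]
```

Call:
carry_out --pt "0 0 30 0 0 0 0.4" --pt "0 0 30 0 0 0 0.4" --pt "0 0 20 0 0 0 0.4" --pt "0 0 9 0 0 0 0.4" --pt "0 0 0 0 0 0 0.4" --pt "0 0 0 0 0 0 1" --pt "0 0 0 0 0 0 1" --pt "0 0 0 0 0 0 1" --pt "0 0 0 0 0 0 1" --pt "0 0 0 0 0 0 1" --pt "0 0 0 0 0 0 1" --pt "0 0 0 0 0 0 1" --newtons 20

```text
time_s: 3.72
eef_pos: [468.3, -8.8, 95.0]
eef_rot: [-3.136, 0.134, -0.001]
ft_force: [0.6, 5.8, 3.1]
grip_width: 11.3
grasp_force: 20.0
```

```bash
python3 -c "
from h import *
st()"
```

```text
t 3.73 case xyz [-87.2 -40.7  95. ] world [468.3  -8.8  95. ] yaw rel case 0.002 tilt [0.001 0.002] w 11.3 gf 20.0 ft [0.6 5.8 3.1] j7 [-0.09 -1.63]
```

Call:
carry_out --pt "-4 -2 0 0 0 0 1" --pt "-5 -1 0 0 0 0 1" --pt "-5 0 0 0 0 0 1" --pt "-5 0 0 0 0 0 1" --pt "-5 0 0 0 0 0 1" --pt "-3 0 0 0 0 0 1" --pt "0 0 0 0 0 0 1" --pt "0 0 0 0 0 0 1"

```text
time_s: 4.72
eef_pos: [442.2, -6.0, 94.9]
eef_rot: [3.138, -0.14, 0.003]
ft_force: [3.8, -3.6, 6.2]
grip_width: 10.7
grasp_force: 20.0
```

```bash
python3 -c "
from h import *
st()"
```

```text
t 4.72 case xyz [-113.4  -40.2   94.9] world [442.2  -6.   94.9] yaw rel case -0.001 tilt [ 0.002 -0.001] w 10.7 gf 20.0 ft [ 3.8 -3.6  6.2] j7 [-0.11 -1.64]
```

Call:
carry_out --pt "0 0 0 0 0 0 0.4" --pt "0 0 0 0 0 0 0.4" --pt "0 0 0 0 0 0 0.4" --pt "0 0 -25 0 0 0 0.4" --pt "0 0 -25 0 0 0 0.4" --pt "30 6 0 0 0 0 0.4" --pt "30 6 0 0 0 0 0.4" --pt "29 6 0 0 0 0 0.4" --pt "0 0 0 0 0 0 0.4" --pt "0 0 25 0 0 0 0.4" --pt "0 0 25 0 0 0 0.4" --pt "0 0 0 0 0 0 0.4" --pt "0 0 0 0 0 0 1" --pt "0 0 0 0 0 0 1" --pt "0 0 0 0 0 0 1" --pt "0 0 0 0 0 0 1" --pt "0 0 0 0 0 0 1" --pt "0 0 0 0 0 0 1" --newtons 15

```text
time_s: 6.98
eef_pos: [528.6, -31.7, 95.0]
eef_rot: [3.138, -0.139, 0.001]
ft_force: [-0.1, -1.3, 3.8]
grip_width: 11.6
grasp_force: 15.0
```

```bash
sed -i 's/T=-.0879,np.array(\[558.7,24.1\])/T=-.0879,np.array([559.4,26.3])/' h.py; python3 -c "
from h import *
st()"
```

```text
t 6.97 case xyz [-25.6 -60.4  95. ] world [528.6 -31.7  95. ] yaw rel case -0.001 tilt [ 0.001 -0.001] w 11.6 gf 15.0 ft [-0.1 -1.3  3.8] j7 [-0.05 -1.6 ]
```

Call:
carry_out --pt "-0.3 4.5 0 0 0 0 1" --pt "-1 4.4 0 0 0 0 1" --pt "-1.7 4.2 0 0 0 0 1" --pt "-2.2 3.9 0 0 0 0 1" --pt "-2.8 3.5 0 0 0 0 1" --pt "-3.3 3 0 0 0 0 1" --pt "-3.7 2.5 0 0 0 0 1" --pt "-4.1 1.9 0 0 0 0 1" --pt "-4.3 1.3 0 0 0 0 1" --pt "-3.5 0.5 0 0 0 0 1" --pt "0 0 0 0 0 0 1" --pt "0 0 0 0 0 0 1"

```text
time_s: 8.48
eef_pos: [500.0, -58.4, 94.9]
eef_rot: [-3.138, 0.138, -0.003]
ft_force: [3.0, 2.2, 1.4]
grip_width: 11.3
grasp_force: 15.0
```

```bash
python3 -c "
from h import *
st()"
```

```text
t 8.47 case xyz [-51.8 -89.6  94.9] world [500.  -58.4  94.9] yaw rel case -0.0 tilt [0.002 0.   ] w 11.3 gf 15.0 ft [3.  2.2 1.4] j7 [ 0.01 -1.56]
```

Call:
carry_out --pt "0 0 0 0 0 0 0.4" --pt "0 0 0 0 0 0 0.4" --pt "0 0 0 0 0 0 0.4" --pt "0 0 -25 0 0 0 0.35" --pt "0 0 -25 0 0 0 0.35" --pt "2 -35 0 0 0 0 0.35" --pt "2 -35 0 0 0 0 0.35" --pt "2 -35 0 0 0 0 0.35" --pt "1 -34.5 0 0 0 0 0.35" --pt "0 0 0 0 0 0 0.35" --pt "0 0 30 0 0 0 0.35" --pt "0 0 30 0 0 0 0.35" --pt "0 0 8 0 0 0 0.35" --pt "0 0 0 0 0 0 0.35" --pt "0 0 0 0 0 0 1" --pt "0 0 0 0 0 0 1" --pt "0 0 0 0 0 0 1" --pt "0 0 0 0 0 0 1" --pt "0 0 0 0 0 0 1" --newtons 30

```text
time_s: 10.85
eef_pos: [518.3, 79.7, 77.1]
eef_rot: [3.138, -0.139, 0.001]
ft_force: [-0.7, -0.6, 4.3]
grip_width: 23.7
grasp_force: 30.0
```

```bash
python3 -c "
from h import *
st()"
```

```text
t 10.85 case xyz [-45.6  49.6  77.1] world [518.3  79.7  77.1] yaw rel case -0.0 tilt [ 0.001 -0.   ] w 23.7 gf 30.0 ft [-0.7 -0.6  4.3] j7 [-0.28 -1.76]
```

Call:
carry_out --pt "3.8 0 -15.3 0 0 0 1" --pt "5.3 0 -14.9 0 0 0 1" --pt "6.7 0 -14.3 0 0 0 1" --pt "8.1 0 -13.5 0 0 0 1" --pt "9.4 0 -12.7 0 0 0 1" --pt "10.7 0 -11.6 0 0 0 1" --pt "11.8 0 -10.5 0 0 0 1" --pt "12.8 0 -9.3 0 0 0 1" --pt "13.6 0 -8 0 0 0 1" --pt "14.3 0 -6.6 0 0 0 1" --pt "14.9 0 -5.1 0 0 0 1" --pt "15.4 0 -3.6 0 0 0 1" --pt "15.6 0 -2 0 0 0 1" --pt "15.8 0 -0.5 0 0 0 1" --pt "15.7 0 1.1 0 0 0 1" --pt "7.8 0 1.1 0 0 0 1" --pt "0 0 0 0 0 0 1" --pt "0 0 0 0 0 0 1"

```text
time_s: 13.1
eef_pos: [699.3, 63.1, 203.0]
eef_rot: [3.138, -0.139, 0.001]
ft_force: [-1.2, -1.4, 5.0]
grip_width: 24.0
grasp_force: 30.0
```

```bash
python3 -c "
from h import *
st()
snap('scene','s1.png')"
```

```text
t 13.1 case xyz [136.1  48.9 203. ] world [699.3  63.1 203. ] yaw rel case -0.001 tilt [ 0.001 -0.001] w 24.0 gf 30.0 ft [-1.2 -1.4  5. ] j7 [-0.21 -1.73]
```

View pics/s1.png

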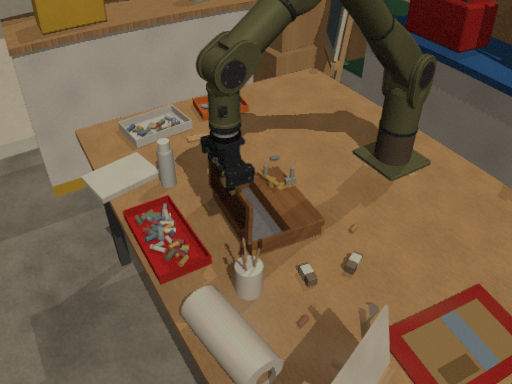

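The scene view shows the lid upright, the tray empty and both left-hand sticks still in place at (308,274) and (353,262). I'll release the knob, rise and move over stick 1. The jar is close to it, so I'll grip this stick by its ends with the jaws along the case y axis.

Call:
carry_out --pt "0 0 0 0 0 0 0.4" --pt "0 0 0 0 0 0 0.4" --pt "0 0 0 0 0 0 0.4" --pt "0 0 -30 0 0 0 0.3" --pt "0 0 -35 0 0 0 0" --pt "0 0 0 0 0 0.038 0" --pt "-30 -40 0 0 0 0 0" --pt "-30 -45 0 0 0 0 0" --pt "-30 -45 0 0 0 0 0" --pt "-30 -45 0 0 0 0 0" --pt "-10 -45 0 0 0 0 0" --pt "0 0 0 0 0 0 0" --pt "0 0 0 0 0 0 0"

```text
time_s: 14.78
eef_pos: [597.6, 297.4, 266.4]
eef_rot: [3.133, -0.199, -0.001]
ft_force: [0.0, -1.5, 0.1]
grip_width: 88.2
grasp_force: 0.0
```

```bash
python3 - <<'E'
from h import *
st()
uv=np.mgrid[0:512,0:384].reshape(2,-1).T
for n in('top','scene'):
    for im in ((load(n+'0.png'),),(snap(n,n+'2.png'),)):
        W=atd(im[0],uv)
        for c in((592,292),(464,321),(474,-329)):
            m=(np.hypot(*(W[:,:2]-c).T)<55)&(W[:,2]>15)&(W[:,2]<36)
            if m.sum()>20:
                h=cv2.minAreaRect(W[m][:,:2].astype(np.float32))
                print(n,c,m.sum(),W[m].mean(0).round(1),'rect',np.round(h[0],1),np.round(h[1],1),round(h[2]))
d=load('top0.png');W=atd(d,uv)
for c in((710,235),(724,-265)):
    m=(np.hypot(*(W[:,:2]-c).T)<60)&(W[:,2]>60);print(c,W[m].mean(0).round(),W[m].min(0).round(),W[m].max(0).round())
E
```

```text
t 14.78 case xyz [ 14.3 273.4 266.4] world [597.6 297.4 266.4] yaw rel case -0.039 tilt [-0.001 -0.002] w 88.2 gf 0.0 ft [ 0.  -1.5  0.1] j7 [-0.62 -2.12]
top (592, 292) 198 [591.4 290.5  27. ] rect [592.7 291.4] [61.9 29.3] 79
top (464, 321) 211 [463.1 321.3  26.9] rect [464.3 322.9] [61.3 29.3] 27
top (474, -329) 214 [ 472.7 -328.9   27.6] rect [ 473.5 -330.4] [59.2 30.8] 28
top (592, 292) 198 [591.5 290.3  27.1] rect [592.4 292.1] [61.5 29.1] 81
top (464, 321) 211 [463.2 321.4  27. ] rect [463.3 322.5] [59.5 29.2] 27
top (474, -329) 212 [ 472.5 -329.3   27.1] rect [ 473.6 -330.5] [59.3 30.3] 29
scene (592, 292) 249 [597.1 296.5  26.5] rect [594.2 293.2] [61.2 30.8] 81
scene (464, 321) 222 [469.1 326.6  26.1] rect [466.4 324. ] [62.2 30.1] 26
scene (474, -329) 108 [ 479.1 -325.7   25.3] rect [ 478.6 -328.4] [64.3 32. ] 27
scene (592, 292) 251 [596.8 296.4  26.1] rect [594.8 294.6] [63.6 29.5] 81
scene (464, 321) 222 [469.  326.7  26. ] rect [465.9 323.9] [64.1 29.8] 26
scene (474, -329) 109 [ 479.6 -325.7   25. ] rect [ 477.2 -328.9] [68.2 32.5] 27
(710, 235) [736. 242.  99.] [707. 210.  61.] [768. 280. 191.]
(724, -265) [ 739. -266.  133.] [ 721. -296.   60.] [ 771. -245.  173.]
```

Call:
carry_out --pt "-3.5 4.9 50 0 0 0 0" --pt "0 0 50 0 0 0 0" --pt "0 0 50 0 0 0 0" --pt "0 0 50 0 0 0 0" --pt "0 0 30 0 0 0 0" --pt "0 0 15 0 0 0 0" --pt "0 0 7 0 0 0 0" --pt "0 0 0 0 0 0 0" --pt "0 0 0 0 0 0 1" --pt "0 0 0 0 0 0 1" --pt "0 0 0 0 0 0 1" --pt "0 0 0 0 0 0 1" --pt "0 0 0 0 0 0 1" --pt "0 0 -40 0 0 0 1" --pt "0 0 -40 0 0 0 1" --pt "0 0 0 0 0 0 1" --newtons 25

```text
time_s: 16.88
eef_pos: [595.9, 294.9, 98.4]
eef_rot: [-3.132, 0.198, -0.009]
ft_force: [0.7, 0.3, -1.1]
grip_width: 60.2
grasp_force: 24.8
```

```bash
python3 -c "
from h import *
st()"
```

```text
t 16.88 case xyz [ 12.8 270.8  98.4] world [595.9 294.9  98.4] yaw rel case -0.038 tilt [0.006 0.003] w 60.2 gf 24.8 ft [ 0.7  0.3 -1.1] j7 [-0.59 -2.09]
```

Call:
carry_out --pt "0 0 -20 0 0 -0.038 1" --pt "6 39 0 0 0 0 1" --pt "6 39 0 0 0 0 1" --pt "6 39 0 0 0 0 1" --pt "6 39 0 0 0 0 1" --pt "5 37 0 0 0 0 1" --pt "0 0 0 0 0 0 1" --pt "0 0 0 0 0 0 1"

```text
time_s: 17.88
eef_pos: [605.3, 100.4, 115.2]
eef_rot: [-3.138, 0.136, 0.001]
ft_force: [-0.2, 0.9, -0.5]
grip_width: 60.1
grasp_force: 24.8
```

```bash
python3 -c "
from h import *
st()"
```

```text
t 17.88 case xyz [ 39.3  77.8 115.2] world [605.3 100.4 115.2] yaw rel case 0.001 tilt [-0.001  0.001] w 60.1 gf 24.8 ft [-0.2  0.9 -0.5] j7 [-0.28 -1.81]
```

Call:
carry_out --pt "0 0 40 0 0 0 1" --pt "0 0 30 0 0 0 1" --pt "0 0 15 0 0 0 1" --pt "0 0 8 0 0 0 1" --pt "0 0 1.5 0 0 0 1" --pt "0 0 0 0 0 0 1" --pt "0 0 0 0 0 0 0.23" --pt "0 0 0 0 0 0 0.23" --pt "0 0 0 0 0 0 0.23" --pt "0 0 -30 0 0 0 0.23" --pt "0 0 -40 0 0 0 0.23" --pt "0 0 -40 0 0 0 0.23" --pt "0 0 -20 0 0 0 0" --pt "0 0 0 0 0 0 0"

```text
time_s: 19.62
eef_pos: [606.7, 99.4, 152.5]
eef_rot: [-3.138, 0.139, -0.005]
ft_force: [0.2, 0.1, -0.4]
grip_width: 85.7
grasp_force: 0.0
```

```bash
cat >> h.py <<'E'
def sticks(d):
    uv=np.mgrid[0:512,0:384].reshape(2,-1).T;W=atd(d,uv)
    m=(W[:,2]>15)&(W[:,2]<45)&(W[:,0]>350)&(W[:,0]<780)&(abs(W[:,1])<520)
    im=np.zeros((384,512),np.uint8);im[uv[m][:,1],uv[m][:,0]]=1
    n,l,s,ce=cv2.connectedComponentsWithStats(im)
    for i in range(1,n):
        if 60<s[i,4]<400:
            P=W[l[uv[:,1],uv[:,0]]==i];h=cv2.minAreaRect(P[:,:2].astype(np.float32))
            print(ce[i].round(),s[i,4],'rect',np.round(h[0],1),np.round(h[1],1),round(h[2]),'case',((np.array(h[0])-T)@MC).round(),P[:,2].mean().round())
E
python3 -c "
from h import *
st()
sticks(snap('top','t3.png'))"
```

```text
t 19.62 case xyz [ 40.7  76.9 152.5] world [606.7  99.4 152.5] yaw rel case -0.0 tilt [0.004 0.001] w 85.7 gf 0.0 ft [ 0.2  0.1 -0.4] j7 [-0.28 -1.81]
[379. 125.] 168 rect [ 776.1 -371.7] [ 23.2 103.8] 10 case [ 251. -377.] 20.0
[278. 160.] 96 rect [653.9 -55.5] [126.8   3.6] 85 case [101. -73.] 29.0
[371. 222.] 212 rect [ 473.1 -329.7] [59.  30.2] 29 case [ -55. -362.] 27.0
[147. 222.] 91 rect [461.1 333.4] [60.9 20.6] 10 case [-125.  297.] 28.0
```

View pics/t3.png

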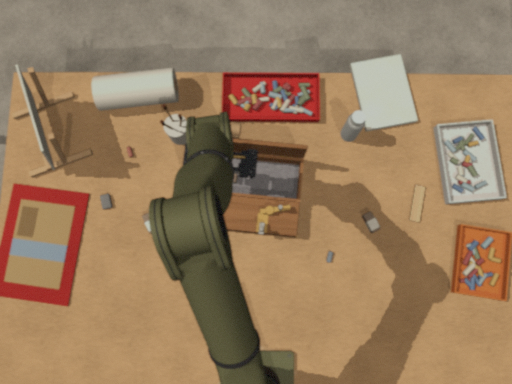

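The stick is in the tray out of view under the arm, and nothing else has moved. The right-hand stick is at (371,222). Next is stick 2.

Call:
carry_out --pt "-32 -42 0 0 0 0 0" --pt "-32 -42 0 0 0 0 0" --pt "-32 -42 0 0 0 0 0" --pt "-32 -42 0 0 0 0 0" --pt "-33 -43 0 0 0 0 0" --pt "0 0 0 0 0 -0.142 0" --pt "0 0 20 0 0 -0.142 0" --pt "0 0 20 0 0 -0.142 0" --pt "0 0 20 0 0 -0.142 0" --pt "0 0 0 0 0 0 0" --pt "0 0 0 0 0 0 0"

```text
time_s: 21.05
eef_pos: [463.8, 323.4, 90.7]
eef_rot: [3.052, 0.743, -0.001]
ft_force: [-1.6, 0.4, -0.1]
grip_width: 88.4
grasp_force: 0.0
```

```bash
python3 -c "
from h import *
st()
d=snap('scene','s4.png');sticks(d)"
```

```text
t 21.05 case xyz [-121.4  287.6   90.7] world [463.8 323.4  90.7] yaw rel case 0.565 tilt [-0.001 -0.   ] w 88.4 gf 0.0 ft [-1.6  0.4 -0.1] j7 [-0.68 -1.82]
[232. 146.] 108 rect [ 477.5 -329.9] [66.6 31.3] 30 case [ -50. -362.] 25.0
[152. 167.] 70 rect [ 773.3 -383.3] [ 17.8 127.9] 4 case [ 249. -389.] 20.0
[168. 179.] 116 rect [ 755.1 -257.1] [28.2 51.1] 71 case [ 220. -265.] 31.0
[262. 201.] 380 rect [549.   12.2] [ 44.  266.6] 4 case [ -9. -15.] 30.0
[226. 214.] 93 rect [668.3 -21.8] [215.4   3.2] 85 case [113. -38.] 22.0
[264. 229.] 201 rect [608.6 102.1] [63.6 29.8] 82 case [42. 80.] 31.0
[251. 248.] 81 rect [681.8 140.7] [17.7 44.9] 16 case [112. 125.] 29.0
[353. 261.] 223 rect [466.8 324.5] [63.3 30. ] 26 case [-118.  289.] 26.0
[249. 290.] 200 rect [752.9 267.5] [30.4 65.9] 66 case [172. 257.] 30.0
```

Call:
carry_out --pt "0 0 40 0 0 0 0" --pt "0 0 25 0 0 0 0" --pt "0 0 11.5 0 0 0 0" --pt "0 0 0 0 0 0 0" --pt "0 0 0 0 0 0 1" --pt "0 0 0 0 0 0 1" --pt "0 0 0 0 0 0 1" --pt "0 0 0 0 0 0 1" --pt "0 0 0 0 0 0 1" --pt "0 0 0 0 0 0 1" --pt "0 0 0 0 0 0 1" --pt "0 0 0 0 0 0 1" --pt "0 0 -40 0 0 0 1" --pt "0 0 -50 0 0 0 1" --pt "0 0 -20 0 0 0.142 1" --pt "0 0 0 0 0 0.142 1" --pt "0 0 0 0 0 0.142 1" --pt "0 0 0 0 0 0.139 1" --pt "0 0 0 0 0 0 1" --newtons 25

```text
time_s: 23.48
eef_pos: [463.6, 323.6, 124.3]
eef_rot: [3.138, -0.131, -0.0]
ft_force: [0.6, -0.8, -1.2]
grip_width: 28.0
grasp_force: 25.0
```

```bash
python3 -c "
from h import *
st()"
```

```text
t 23.48 case xyz [-121.5  287.7  124.3] world [463.6 323.6 124.3] yaw rel case 0.004 tilt [-0.    -0.001] w 28.0 gf 25.0 ft [ 0.6 -0.8 -1.2] j7 [-0.76 -2.17]
```

Call:
carry_out --pt "24 44 -2 0 0 0.004 1" --pt "24 44 -2 0 0 0 1" --pt "24 44 -2 0 0 0 1" --pt "24 44 0 0 0 0 1" --pt "24 44 0 0 0 0 1" --pt "24 44 0 0 0 0 1" --pt "22 43.5 0 0 0 0 1" --pt "0 0 0 0 0 0 1" --pt "0 0 0 0 0 0 1"

```text
time_s: 24.6
eef_pos: [601.5, 3.4, 130.2]
eef_rot: [-3.138, 0.137, 0.001]
ft_force: [-0.3, 0.5, -0.7]
grip_width: 27.9
grasp_force: 25.0
```

```bash
python3 -c "
from h import *
st()"
```

```text
t 24.6 case xyz [ 44.  -19.1 130.2] world [601.5   3.4 130.2] yaw rel case 0.0 tilt [-0.001  0.001] w 27.9 gf 25.0 ft [-0.3  0.5 -0.7] j7 [-0.1 -1.7]
```

Call:
carry_out --pt "0 1 40 0 0 0 1" --pt "0 0 40 0 0 0 1" --pt "0 0 18 0 0 0 1" --pt "0 0 9 0 0 0 1" --pt "0 0 2.5 0 0 0 1" --pt "0 0 0 0 0 0 1" --pt "0 0 0 0 0 0 0.42" --pt "0 0 0 0 0 0 0.42" --pt "0 0 0 0 0 0 0.42" --pt "0 0 -30 0 0 0 0.42" --pt "0 0 -50 0 0 0 0.42" --pt "0 0 -55 0 0 0 0.2" --pt "-13 43 0 0 0 0 0" --pt "-13 43 0 0 0 0 0" --pt "-13 43 0 0 0 0 0" --pt "-13 43 0 0 0 0 0" --pt "-12 43 0 0 0 0 0" --pt "-12 43 0 0 0 0 0" --pt "-12 43 0 0 0 0 0" --pt "-12 43 0 0 0 0 0"

```text
time_s: 27.1
eef_pos: [471.0, -333.5, 156.1]
eef_rot: [3.138, -0.14, 0.0]
ft_force: [-0.0, -0.6, 0.6]
grip_width: 88.1
grasp_force: 0.0
```

Call:
carry_out --pt "0 0 20 0 0 -0.147 0" --pt "0 0 20 0 0 -0.146 0" --pt "0 0 20 0 0 -0.146 0" --pt "0 0 0 0 0 -0.146 0" --pt "0 0 0 0 0 0 0" --pt "0 0 0 0 0 0 0"

```text
time_s: 27.85
eef_pos: [471.8, -332.3, 96.2]
eef_rot: [3.046, 0.767, 0.001]
ft_force: [-0.0, -0.3, 0.0]
grip_width: 88.2
grasp_force: 0.0
```

```bash
python3 -c "
from h import *
st()
for n in('scene','top'):
  print(n);sticks(snap(n,n+'5.png'))"
```

```text
t 27.85 case xyz [ -55.8 -364.9   96.2] world [ 471.8 -332.3   96.2] yaw rel case 0.581 tilt [ 0. -0.] w 88.2 gf 0.0 ft [-0.  -0.3  0. ] j7 [ 0.64 -0.82]
scene
[232. 146.] 106 rect [ 478.1 -330.1] [63.4 33.2] 23 case [ -50. -362.] 25.0
[152. 167.] 73 rect [ 770.1 -382.2] [126.8  19.7] 90 case [ 246. -388.] 19.0
[168. 179.] 119 rect [ 756.8 -256.3] [26.  50.9] 66 case [ 221. -264.] 30.0
[262. 201.] 378 rect [549.1  12. ] [ 44.  265.9] 4 case [ -9. -15.] 30.0
[226. 214.] 93 rect [667.9 -21.4] [215.6   3.6] 85 case [112. -38.] 22.0
[264. 229.] 198 rect [608.5  99.8] [64.6 30.2] 82 case [42. 78.] 31.0
[251. 249.] 81 rect [681.9 141.4] [18.4 44.7] 18 case [112. 125.] 29.0
[249. 290.] 200 rect [752.7 266.8] [29.9 65.8] 66 case [171. 257.] 30.0
top
[379. 125.] 170 rect [ 776.8 -378.2] [ 22.5 115.7] 11 case [ 252. -384.] 20.0
[183. 139.] 76 rect [723.9 235.8] [28.2 67.8] 27 case [145. 223.] 31.0
[254. 158.] 205 rect [661.2  16.2] [271.   12.7] 87 case [102.  -1.] 30.0
[259. 177.] 195 rect [603.1   2. ] [28.5 60.4] 85 case [ 46. -20.] 33.0
[226. 177.] 209 rect [604.2  99.6] [59.6 29.4] 82 case [38. 77.] 32.0
```

View pics/scene5.png

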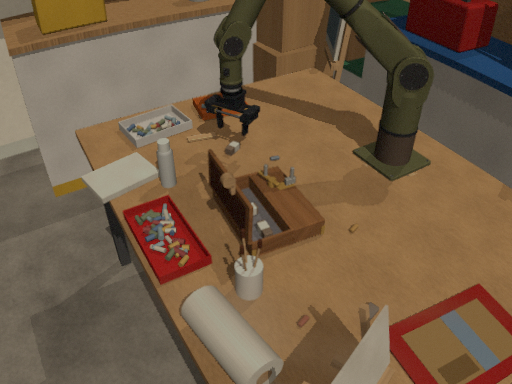

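Two sticks now lie in the tray and the third is under the gripper at (232,147). I'll pick it up.

Call:
carry_out --pt "3.5 -0.7 40 0 0 0 0" --pt "0 0 30 0 0 0 0" --pt "0 0 12 0 0 0 0" --pt "0 0 0 0 0 0 0" --pt "0 0 0 0 0 0 1" --pt "0 0 0 0 0 0 1" --pt "0 0 0 0 0 0 1" --pt "0 0 0 0 0 0 1" --pt "0 0 0 0 0 0 1" --pt "0 0 0 0 0 0 1" --pt "0 0 0 0 0 0 1" --pt "0 0 0 0 0 0 1" --pt "0 0 -40 0 0 0 1" --pt "0 0 -50 0 0 0 1" --pt "0 0 -50 0 0 0.146 1" --pt "0 0 0 0 0 0.145 1" --pt "0 0 0 0 0 0.145 1" --pt "0 0 0 0 0 0.145 1" --pt "0 0 0 0 0 0 1" --newtons 25

```text
time_s: 30.32
eef_pos: [474.3, -329.6, 153.9]
eef_rot: [3.139, -0.131, -0.001]
ft_force: [0.1, 0.1, -0.3]
grip_width: 27.8
grasp_force: 25.0
```

```bash
python3 -c "
from h import *
st()"
```

```text
t 30.32 case xyz [ -53.5 -362.   153.9] world [ 474.3 -329.6  153.9] yaw rel case 0.004 tilt [-0. -0.] w 27.8 gf 25.0 ft [ 0.1  0.1 -0.3] j7 [ 0.56 -1.2 ]
```

Call:
carry_out --pt "16.5 -46 0 0 0 0.004 1" --pt "16.5 -46 0 0 0 0 1" --pt "16.5 -46 0 0 0 0 1" --pt "16.5 -46 0 0 0 0 1" --pt "16.5 -46 0 0 0 0 1" --pt "16 -47 0 0 0 0 1" --pt "0 0 0 0 0 0 1" --pt "0 0 0 0 0 0 1"

```text
time_s: 31.32
eef_pos: [596.5, -63.2, 153.7]
eef_rot: [3.138, -0.137, -0.002]
ft_force: [0.3, -0.6, -0.1]
grip_width: 27.8
grasp_force: 25.0
```

```bash
python3 -c "
from h import *
st()"
```

```text
t 31.32 case xyz [ 44.8 -85.9 153.7] world [596.5 -63.2 153.7] yaw rel case 0.0 tilt [-0.001 -0.001] w 27.8 gf 25.0 ft [ 0.3 -0.6 -0.1] j7 [ 0.02 -1.61]
```

Call:
carry_out --pt "0 0 45 0 0 0 1" --pt "0 0 40 0 0 0 1" --pt "0 0 25 0 0 0 1" --pt "0 0 12 0 0 0 1" --pt "0 0 8 0 0 0 1" --pt "0 0 3 0 0 0 1" --pt "0 0 0 0 0 0 1" --pt "0 0 0 0 0 0 0.42" --pt "0 0 0 0 0 0 0.42" --pt "0 0 0 0 0 0 0.42" --pt "0 0 -30 0 0 0 0.42" --pt "0 0 -50 0 0 0 0.42" --pt "0 0 -60 0 0 0 0.4" --pt "0 0 -60 0 0 0 0.4" --pt "0 0 -50 0 0 0 0.4" --pt "0 0 0 0 0 0 0.4" --pt "0 0 0 0 0 0 0.4"

```text
time_s: 33.45
eef_pos: [596.3, -62.5, 270.3]
eef_rot: [-3.138, 0.14, 0.002]
ft_force: [-1.2, -0.7, -1.0]
grip_width: 52.9
grasp_force: 0.0
```

```bash
python3 -c "
from h import *
st()
for n in('scene','top'):
  print(n);sticks(snap(n,n+'6.png'))
a=cv2.imread('pics/scene6.png')[150:260,190:330];b=cv2.imread('pics/top6.png')[130:250,60:400]
cv2.imwrite('pics/c6.png',np.vstack([cv2.resize(a,(510,400),interpolation=cv2.INTER_CUBIC),cv2.resize(b,(510,180))]))"
```

```text
t 33.45 case xyz [ 44.5 -85.2 270.3] world [596.3 -62.5 270.3] yaw rel case -0.001 tilt [-0.001  0.   ] w 52.9 gf 0.0 ft [-1.2 -0.7 -1. ] j7 [ 0.01 -1.61]
scene
[152. 167.] 70 rect [ 771.1 -375. ] [ 19.  117.9] 1 case [ 246. -381.] 20.0
[168. 179.] 116 rect [ 754.9 -256.8] [30.3 51.7] 72 case [ 220. -265.] 30.0
[262. 201.] 378 rect [548.9  11.3] [ 43.7 268.4] 4 case [ -9. -16.] 31.0
[226. 215.] 90 rect [668. -21.] [220.4   2.7] 85 case [112. -38.] 22.0
[264. 229.] 201 rect [608.4  99.9] [61.9 30.1] 83 case [42. 78.] 31.0
[251. 248.] 79 rect [681.9 139.6] [19.  45.8] 15 case [112. 124.] 29.0
[249. 290.] 204 rect [751.9 266.9] [30.1 66.3] 69 case [171. 257.] 30.0
top
[379. 125.] 163 rect [ 775.  -379.2] [ 22.4 117.9] 8 case [ 250. -385.] 20.0
[183. 139.] 67 rect [724.1 235.6] [29.8 67.8] 28 case [146. 223.] 30.0
[226. 155.] 81 rect [669.1 100.7] [ 12.5 101.9] 1 case [103.  84.] 31.0
[258. 177.] 182 rect [602.8   2.5] [27.6 60.2] 83 case [ 45. -20.] 34.0
[226. 176.] 207 rect [604.9 100. ] [60.  29.7] 83 case [39. 77.] 33.0
```

View pics/c6.png

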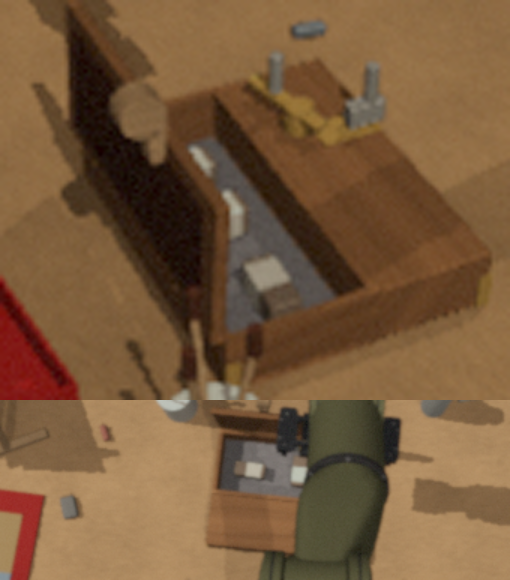

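All three sticks lie flat and apart in the tray and the latch is swung open. Next I'll grip the knob again and bring the lid down.

Call:
carry_out --pt "31 -45 0 0 0 0 0.4" --pt "31 -45 0 0 0 0 0.4" --pt "29.6 -44 0 0 0 0 0.4" --pt "0 0 0 0 0 0 0.4" --pt "0 0 0 0 0 0 0.4" --pt "0 0 35 0 0 0 0.4" --pt "0 0 24 0 0 0 0.4" --pt "0 0 8 0 0 0 0.4" --pt "0 0 0 0 0 0 0.4" --pt "0 0 0 0 0 0 1" --pt "0 0 0 0 0 0 1" --pt "0 0 0 0 0 0 1" --pt "0 0 0 0 0 0 1" --pt "0 0 0 0 0 0 1" --pt "0 0 0 0 0 0 1" --newtons 30

```text
time_s: 35.42
eef_pos: [700.5, 62.9, 204.5]
eef_rot: [-3.138, 0.14, -0.001]
ft_force: [0.1, 0.5, 3.4]
grip_width: 23.9
grasp_force: 30.0
```

```bash
python3 -c "
from h import *
st()"
```

```text
t 35.42 case xyz [137.3  48.9 204.5] world [700.5  62.9 204.5] yaw rel case -0.001 tilt [0.001 0.   ] w 23.9 gf 30.0 ft [0.1 0.5 3.4] j7 [-0.17 -1.79]
```

Call:
carry_out --pt "-8.5 0 -0.6 0 0 0 1" --pt "-15.7 0 -0.8 0 0 0 1" --pt "-15.8 0 0.5 0 0 0 1" --pt "-15.6 0 2 0 0 0 1" --pt "-15.4 0 3.6 0 0 0 1" --pt "-14.9 0 5.1 0 0 0 1" --pt "-14.3 0 6.6 0 0 0 1" --pt "-13.6 0 8 0 0 0 1" --pt "-12.8 0 9.3 0 0 0 1" --pt "-11.8 0 10.5 0 0 0 1" --pt "-10.7 0 11.6 0 0 0 1" --pt "-9.4 0 12.7 0 0 0 1" --pt "-8.1 0 13.5 0 0 0 1" --pt "-6.7 0 14.3 0 0 0 1" --pt "-5.3 0 14.9 0 0 0 1" --pt "-3.8 0 15.3 0 0 0 1" --pt "0 0 1.5 0 0 0 1" --pt "0 0 0 0 0 0 1" --pt "0 0 0 0 0 0 1"

```text
time_s: 37.8
eef_pos: [521.9, 79.4, 77.9]
eef_rot: [-3.137, 0.14, -0.013]
ft_force: [2.9, 0.5, 13.6]
grip_width: 23.7
grasp_force: 30.0
```

```bash
python3 -c "
from h import *
st()"
```

```text
t 37.8 case xyz [-42.   49.6  77.9] world [521.9  79.4  77.9] yaw rel case -0.001 tilt [0.008 0.001] w 23.7 gf 30.0 ft [ 2.9  0.5 13.6] j7 [-0.25 -1.86]
```

Call:
carry_out --pt "0 0 0 0 0 0 0.4" --pt "0 0 0 0 0 0 0.4" --pt "0 0 0 0 0 0 0.4" --pt "0 0 -30 0 0 0 0.4" --pt "0 0 -20 0 0 0 0.4" --pt "16 25 0 0 0 0 1" --pt "16 24.6 0 0 0 0 1" --pt "0 0 0 0 0 0 1" --pt "0 0 0 0 0 0 1" --pt "0 0 25 0 0 0 1" --pt "0 0 14 0 0 0 1" --pt "0 0 4 0 0 0 1" --pt "0 0 4 0 0 0 1" --pt "0 0 3 0 0 0 1" --pt "0 0 3 0 0 0 1" --pt "0 0 0 0 0 0 1" --pt "0 0 0 0 0 0 1" --pt "0 0 0 0 0 0 1"

```text
time_s: 40.05
eef_pos: [546.1, 27.0, 77.9]
eef_rot: [-3.138, 0.14, -0.004]
ft_force: [-8.6, 1.1, 42.5]
grip_width: 0.6
grasp_force: 21.4
```

```bash
python3 -c "
from h import *
st()"
```

```text
t 40.05 case xyz [-13.3  -0.5  77.9] world [546.1  27.   77.9] yaw rel case -0.001 tilt [0.002 0.001] w 0.6 gf 21.4 ft [-8.6  1.1 42.5] j7 [-0.14 -1.78]
```

Call:
carry_out --pt "0 0 -30 0 0 0 1" --pt "0 0 -35 0 0 0 0.4" --pt "-12 30 0 0 0 0 0.4" --pt "-13 30 0 0 0 0 0.4" --pt "-12 29 0 0 0 0 0.4" --pt "0 0 0 0 0 0 0.4" --pt "0 0 0 0 0 0 0.4" --newtons 15

```text
time_s: 40.92
eef_pos: [502.0, -57.8, 138.3]
eef_rot: [-3.138, 0.139, -0.002]
ft_force: [0.5, 0.6, 0.1]
grip_width: 52.4
grasp_force: 0.0
```

```bash
python3 -c "
from h import *
st()"
```

```text
t 40.92 case xyz [-49.8 -88.8 138.3] world [502.  -57.8 138.3] yaw rel case -0.001 tilt [0.002 0.001] w 52.4 gf 0.0 ft [0.5 0.6 0.1] j7 [ 0.03 -1.66]
```

Down and grip the latch post.

Call:
carry_out --pt "-2 1 25 0 0 0 0.4" --pt "0 0 18 0 0 0 0.4" --pt "0 0 0 0 0 0 0.4" --pt "0 0 0 0 0 0 1" --pt "0 0 0 0 0 0 1" --pt "0 0 0 0 0 0 1" --pt "0 0 0 0 0 0 1" --pt "0 0 0 0 0 0 1" --pt "0 0 0 0 0 0 1"

```text
time_s: 42.05
eef_pos: [499.2, -58.5, 95.1]
eef_rot: [-3.137, 0.138, -0.0]
ft_force: [-0.7, 4.5, 4.0]
grip_width: 11.3
grasp_force: 15.0
```

```bash
python3 -c "
from h import *
st()"
```

```text
t 42.05 case xyz [-52.6 -89.7  95.1] world [499.2 -58.5  95.1] yaw rel case -0.0 tilt [0.    0.001] w 11.3 gf 15.0 ft [-0.7  4.5  4. ] j7 [ 0.03 -1.66]
```

Call:
carry_out --pt "4.2 -0.5 0 0 0 0 1" --pt "4.3 -1.3 0 0 0 0 1" --pt "4.1 -1.9 0 0 0 0 1" --pt "3.7 -2.5 0 0 0 0 1" --pt "3.3 -3 0 0 0 0 1" --pt "2.8 -3.5 0 0 0 0 1" --pt "2.2 -3.9 0 0 0 0 1" --pt "1.7 -4.2 0 0 0 0 1" --pt "1 -4.4 0 0 0 0 1" --pt "0.3 -4.5 0 0 0 0 1" --pt "0 -0.7 0 0 0 0 1" --pt "0 0 0 0 0 0 1" --pt "0 0 0 0 0 0 1"

```text
time_s: 43.68
eef_pos: [531.2, -34.8, 95.3]
eef_rot: [3.135, -0.144, 0.006]
ft_force: [1.2, -4.5, 1.5]
grip_width: 11.3
grasp_force: 15.0
```

```bash
python3 -c "
from h import *
st()"
```

```text
t 43.67 case xyz [-22.8 -63.3  95.3] world [531.2 -34.8  95.3] yaw rel case -0.004 tilt [ 0.004 -0.004] w 11.3 gf 15.0 ft [ 1.2 -4.5  1.5] j7 [-0.02 -1.7 ]
```

Call:
carry_out --pt "-1 -2 0 0 0 0 1" --pt "-1 -2 0 0 0 0 1" --pt "0 0 0 0 0 0 1" --pt "0 0 0 0 0 0 1"

```text
time_s: 44.18
eef_pos: [531.4, -31.7, 95.4]
eef_rot: [3.134, -0.145, 0.012]
ft_force: [5.0, -7.3, -1.8]
grip_width: 11.3
grasp_force: 15.0
```

```bash
python3 -c "
from h import *
st()
snap('scene','s7.png')
a=cv2.imread('pics/s7.png')[150:260,190:330]
cv2.imwrite('pics/c7.png',cv2.resize(a,(760,597),interpolation=cv2.INTER_CUBIC))"
```

```text
t 44.17 case xyz [-22.8 -60.2  95.4] world [531.4 -31.7  95.4] yaw rel case -0.005 tilt [ 0.008 -0.005] w 11.3 gf 15.0 ft [ 5.  -7.3 -1.8] j7 [-0.03 -1.7 ]
```

View pics/c7.png

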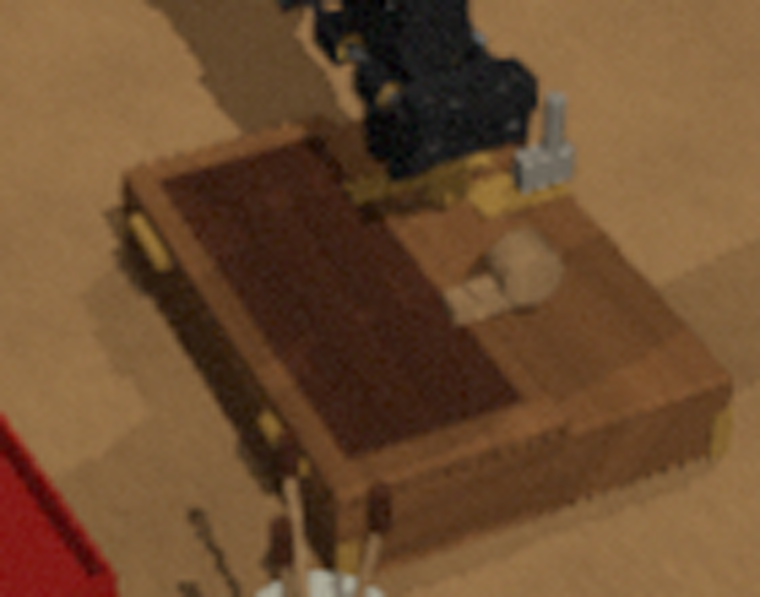

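The lid is shut with the latch bar over its edge at (400,190), and the keeper is still drawn back at (545,165). I'll release and go to the keeper post.

Call:
carry_out --pt "0 0 0 0 0 0 0.4" --pt "0 0 0 0 0 0 0.4" --pt "0 0 0 0 0 0 0.4" --pt "0 0 -25 0 0 0 0.4" --pt "0 0 -25 0 0 0 0.4" --pt "-30 -6 0 0 0 0 0.4" --pt "-30 -6 0 0 0 0 0.4" --pt "-29 -6 0 0 0 0 0.4" --pt "0 0 0 0 0 0 0.4" --pt "0 0 0 0 0 0 0.4" --newtons 20

```text
time_s: 45.48
eef_pos: [442.0, -1.6, 145.0]
eef_rot: [-3.138, 0.14, -0.003]
ft_force: [0.4, 0.3, -0.2]
grip_width: 52.7
grasp_force: 0.0
```

```bash
python3 -c "
from h import *
st()"
```

```text
t 45.48 case xyz [-114.5  -38.1  145. ] world [442.   -1.6 145. ] yaw rel case -0.001 tilt [0.002 0.   ] w 52.7 gf 0.0 ft [ 0.4  0.3 -0.2] j7 [-0.1  -1.75]
```

Call:
carry_out --pt "0 4.4 25 0 0 0 0.4" --pt "0 0 25 0 0 0 0.4" --pt "0 0 0 0 0 0 0.4" --pt "0 0 0 0 0 0 1" --pt "0 0 0 0 0 0 1" --pt "0 0 0 0 0 0 1" --pt "0 0 0 0 0 0 1" --pt "0 0 0 0 0 0 1" --pt "5 0 0 0 0 0 1" --pt "5 0 0 0 0 0 1" --pt "5 0 0 0 0 0 1" --pt "5 0 0 0 0 0 1" --pt "5 0 0 0 0 0 1" --pt "3 0 0 0 0 0 1" --pt "0 0 0 0 0 0 1" --pt "0 0 0 0 0 0 1"

```text
time_s: 47.48
eef_pos: [466.6, -8.4, 95.1]
eef_rot: [3.138, -0.14, -0.005]
ft_force: [-3.6, 1.2, 8.3]
grip_width: 11.5
grasp_force: 20.0
```

```bash
python3 -c "
from h import *
st()"
```

```text
t 47.48 case xyz [-89.4 -42.8  95.1] world [466.6  -8.4  95.1] yaw rel case -0.001 tilt [-0.003 -0.   ] w 11.5 gf 20.0 ft [-3.6  1.2  8.3] j7 [-0.08 -1.74]
```

Call:
carry_out --pt "2 0 0 0 0 0 1" --pt "2 0 0 0 0 0 1" --pt "0 0 0 0 0 0 1" --pt "0 0 0 0 0 0 1" --pt "0 0 0 0 0 0 0.4" --pt "0 0 0 0 0 0 0.4" --pt "0 0 0 0 0 0 0.4" --pt "0 0 -35 0 0 0 0.4" --pt "0 0 -50 0 0 0 0.4" --pt "0 0 -50 0 0 0 0.4" --pt "0 40 0 0 0 0 0.4" --pt "0 50 0 0 0 0 0.4" --pt "0 50 0 0 0 0 0.4" --pt "0 50 0 0 0 0 0.4" --pt "0 50 0 0 0 0 0.4" --pt "0 0 0 0 0 0 0.4" --pt "0 0 0 0 0 0 0.4"

```text
time_s: 49.6
eef_pos: [450.8, -247.4, 229.7]
eef_rot: [-3.138, 0.14, 0.0]
ft_force: [0.6, 0.4, 0.3]
grip_width: 52.8
grasp_force: 0.0
```

```bash
python3 -c "
from h import *
st()
snap('scene','s8.png');snap('top','t8.png')
a=cv2.imread('pics/s8.png')[155:255,200:330];b=cv2.imread('pics/t8.png')[80:270,60:440]
cv2.imwrite('pics/c8.png',np.vstack([cv2.resize(a,(520,360),interpolation=cv2.INTER_CUBIC),cv2.resize(b,(520,235))]))"
```

```text
t 49.6 case xyz [ -84.2 -282.1  229.7] world [ 450.8 -247.4  229.7] yaw rel case -0.001 tilt [-0.     0.001] w 52.8 gf 0.0 ft [0.6 0.4 0.3] j7 [ 0.44 -1.29]
```

View pics/c8.png

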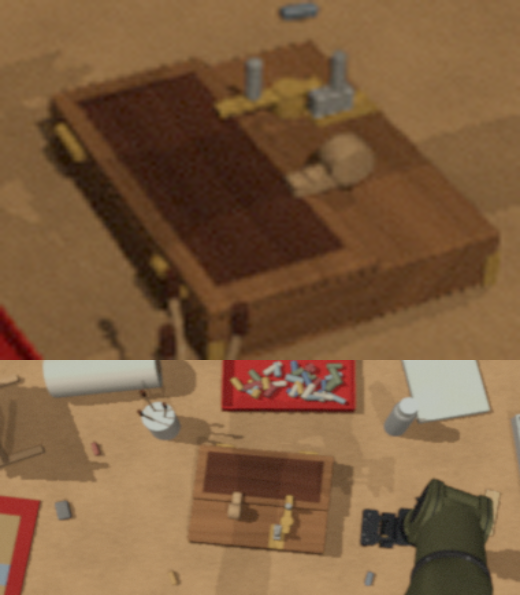

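The case looks as it did at the start: lid shut, latch over the lid at (255,85) and keeper in at (335,90). No sticks are left in view on the table.

```bash
python3 -c "
from h import *
print(manip.hand_in())"
```

```text
the job is handed in; nothing more can be done
None
```

I packed the three sticks I found flat in the tray, shut the lid, swung the latch over it, pushed the keeper bolt in, and handed the job in at about 50 s; the hand-in call did not report a verdict.

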